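# Hold the loupe in focus over the rusty socket

### The arm

A 6-joint arm with a two-finger parallel gripper is mounted at the origin on the work surface. World frame = base frame: x ahead of the robot, y to its left, z up, the work surface at z = 0. Lengths are in m, angles in rad, forces in N, time in s.
With the tool pointing down it reaches from about 0.325 to 0.9 m from the base axis. Payload 6.1 kg.
Tool frame: the origin (TCP) lies at the centre of the arm's flange, where the gripper is bolted on; the fingertips stand 182 mm ahead of it and the grasp point (between the pads) lies 164 mm ahead of it; z points along the fingers, x is the direction in which the jaws open and shut, and the axes are right-handed (so a half turn about z gives the same grasp; the last joint's range is limited). The gripper opens to 87 mm and grips with 3 to 60 N. Pads are 19 mm wide; open, the fingers measure 117 mm over their backs; the gripper's body (75 mm by 190 mm) begins 51 mm behind the grasp point.
Start: joints at [-1.4, 0.22, 1.526, -0, 1.395, -0.126], TCP at [0.183, -0.598, 0.405] pointing down, gripper open.
Joint ranges: [-2.98, 2.98], [-0.91, 2.08], [0.09, 2.57], [-1.24, 4.39], [0.2, 2.65], [-2.68, 2.68]. Speed limits (rad/s): [2.57, 2.57, 3.01, 3.14, 3.14, 3.14].

### API

Orientations are given as a unit quaternion [w, x, y, z].
In Python, from station import bot, effector, kinematics, sensors, snapshot, camera_params, finder gives the robot as it stands. Calls block until the motion is done:
- bot.move_ptp(position, orientation): joint-space move of the TCP to a pose.
- bot.move_l(position, ori=None, max_speed=0.15, stop_force=None): straight line of the TCP; ori=None keeps the orientation; max_speed is the mean speed in m/s. With stop_force (N) it stops when the force on the tool has changed by that much, and returns True; else False.
- bot.move_joints(angles): joint-space move.
- effector.move_gripper(opening, grasp_force=None): finger opening in m; grasp_force is the grip in N (None keeps the last); returns when the fingers have stopped.
- bot.sleep(seconds).
- kinematics.inverse_kinematics(position, orientation): joint angles nearest the present ones, or None.
- sensors.read_state(): the state.
- snapshot(name): name is "scene" or "top" or "wrist"; returns the picture (384x512x3 uint8, red, green, blue); there is no depth.
- camera_params(name): a dict with "mtx" (3x3 intrinsics, pixels), "camera_from_world" (4x4, takes a point from world to camera coordinates); the wrist camera has in their place "mount" (4x4, takes a point from camera to tool coordinates, whose origin is the TCP and whose axes are the tool frame's). Camera axes: x right, y down, z forward; pixel columns grow to the right and rows downward; lengths in m; the calibration is good to about 2 mm. The wrist camera is an equidistant fisheye: a pixel r from the principal point sees the ray r / f radians off the axis. A picture is of the moment at which its call begins: read the wrist's pose just before it. camera_params takes no time and is no camera call.
A pose or a line that the arm cannot do raises bot.PlanningError and nothing moves.
- bot.job_done(): hands the job in, once; it reports no verdict.
Trained networks look in the newest picture that a camera, given by its name, has taken for a name from the list of things; names that differ only in an ending like _2 or _b are one class to them, and where a whole thing is asked for, a point or a joint stands for the part that bears it (a point fixed in the world has none). Each returns a list of dicts, best first, with "conf" (0 to 1); they miss things now and then, are a little off and sometimes report something else, mostly with a low value. They report only what shows in the picture. A call takes as long as a camera call. They do not tell look-alikes from the thing itself.
- finder.find_in(label, camera): "bbox" ([left, top, width, height] in pixels, round what is visible of it).
- finder.cut_out(label, camera): "pixels" (384x512 bool, what is visible of it) and "bbox" ([left, top, width, height] in pixels, round what is visible of it).
- finder.place_of(label, camera): "location" ([column, row] in pixels: a listed point, or the origin of a listed thing).
The state is a dict: "time_s": time; "joint_positions": joint angles; "joint_velocities": joint speeds; "joint_torque": joint torques, N m; "position": TCP position; "orientation": TCP orientation; "wrist_force": force on the tool from outside, world axes, zero at the start; "torque": the same for the moment, N m; "grip_width": finger opening in m.
Only numpy, scipy, OpenCV 4.12 (cv2) and the standard library are available. Lean on these libraries where they do the work, as an engineer would, in place of code of your own. Each camera call takes 0.05 s, during which the arm holds its last target.

### The job

Take the rusty brown socket out of the case tray and stand it upright inside the yellow ring on the round steel plate. Then take the loupe from its wooden rest and hold it level with its lens centred above the socket, at the height the red pointer on the post shows; do not touch the socket with it, leave the two chrome sockets and the red pointer as they are, and finish while still holding the loupe there.

Things in the scene. Friction and masses are not known exactly. Their poses are not given: they have to be found in the camera images.
- rusty_mid (a point): The rusty brown socket: deep socket, an upright cylinder 26 mm in diameter and 55 mm tall, about 110 g, standing loose in the beige case tray (the three sockets are in a row along the tray's x, 85 mm apart, up to 12 mm off the middle line, in any order). This point is its centre, half-way up; z runs along the socket (up).
- chrome_a_mid (a point): A chrome (bright) socket, to be left alone: deep socket, an upright cylinder 26 mm in diameter and 55 mm tall, about 110 g, standing loose in the beige case tray (the three sockets are in a row along the tray's x, 85 mm apart, up to 12 mm off the middle line, in any order). This point is its centre, half-way up; z runs along the socket (up).
- chrome_b_mid (a point): The other chrome socket, to be left alone: deep socket, an upright cylinder 26 mm in diameter and 55 mm tall, about 110 g, standing loose in the beige case tray (the three sockets are in a row along the tray's x, 85 mm apart, up to 12 mm off the middle line, in any order). This point is its centre, half-way up; z runs along the socket (up).
- tray: Fixed beige case tray, 270 mm (its x) by 130 mm (its y) outside, walls 16 mm high and 4 mm thick, floor top at most 5 mm above the table. Origin: centre of its underside, on the table.
- target (a point): Centre of the yellow ring (outer diameter 50 mm) painted on the round grey steel plate, at the plate's top face, z up. The plate is fixed, 110 mm in diameter, top 8 mm above the table. The x axis points from here to the height post: a steel rod 9 mm thick standing 100 mm away, its top 190 mm above the table.
- pointer_tip (a point): Tip of the red pointer on the height post, at mid-thickness: it is at the height where the lens' mid-plane belongs (105 to 150 mm above the table). The tip is 75 mm from the target horizontally, 25 mm from the post's axis towards the target. The pointer is 4 mm thick, on a red collar 20 mm in diameter and 14 mm high, and keeps its height by friction (slips at about 4 N).
- loupe_grip (a point): Centre of the loupe's black handle. The handle is a bar 100 mm long (its x), 18 mm wide (y, with flat sides), 20 mm high (z). The whole loupe, about 120 g, balances 10 mm from here towards the lens. At the start it lies level on its rest, loose, the handle's centre 55 mm above the table. x points to the lens, z up. Grip across the width.
- loupe_lens (a point): Centre of the loupe's round lens, at mid-thickness: 95 mm from the handle's centre along the loupe's x, at the same height as the handle's mid-height when level. The brass-rimmed lens is 75 mm in diameter over the rim and 10 mm thick; z is its optical axis (up).
- rest: Fixed wooden rest of the loupe: a board 135 mm (x) by 50 mm (y), 8 mm thick, carrying two blocks, each 14 mm along x and 34 mm wide, at x = -42 and +42 mm, tops 45 mm above the table, with 5 mm lips on both sides of the handle. Between the blocks 70 mm of the handle are free for the fingers. Origin: centre of its underside, below the handle's centre; x along the handle to the lens.
Not all that is in view belongs to the job. Of the things that look like the part that bears rusty_mid, take the one that is farthest from the robot's base at the start.

How it is judged:
On the way, in this order (a step that is already met when the one before it is completed fails the run):
1. the rusty socket stands in the yellow ring, let go (horizontal distance between rusty_mid and target below 0.015 m and z of rusty_mid in the frame of target between 0.021 and 0.034 m and angle between the z axis of rusty_mid and the z axis of target, either way round below 0.1 rad and contact force between the fingers and rusty below 0.1 N and linear speed of rusty below 0.03 m/s), for 0.2 s.
2. the loupe is lifted off its rest (height (world z) of loupe_lens above 0.07 m and contact force between loupe and rest below 0.1 N and contact force between the fingers and loupe above 0.5 N), for 0.2 s.
At the end, for the whole second after the job is handed in: Rusty socket upright (6 deg) on the plate within 15 mm of the ring's centre, untouched. Loupe held still in the fingers, touching nothing else: lens within 8 mm of pointer height, 15 mm of the socket's axis, 0.12 rad of level. Chrome sockets moved under 20 mm, pointer under 6 mm (all of step 1 and z of loupe_lens in the frame of pointer_tip between -0.008 and 0.008 m and horizontal distance between loupe_lens and rusty_mid below 0.015 m and angle between loupe_lens's own z axis and vertical below 0.12 rad and contact force between the fingers and loupe above 0.5 N and contact force between loupe and rusty below 0.1 N and contact force between loupe and stand below 0.1 N and contact force between loupe and rest below 0.1 N and linear speed of loupe below 0.03 m/s and distance of each of chrome_a_mid, chrome_b_mid from where it was at the start of the episode below 0.02 m and distance of pointer_tip from where it was at the start of the episode below 0.006 m); the arm keeps its last pose, push and grip.
It fails at once if a chrome socket is moved more than 20 mm or tipped (distance of any of chrome_a_mid, chrome_b_mid from where it was at the start of the episode above 0.02 m).
It fails at once if the red pointer is shifted by more than 6 mm (distance of pointer_tip from where it was at the start of the episode above 0.006 m).
It fails at once if the loupe touches the rusty socket (contact force between loupe and rusty above 0.5 N).
It also fails if it takes over 48 s, if anything falls off the work surface, if the arm or the gripper's body presses on something with over 40 N, if the wrist force passes 120 N, or if a joint passes its speed limit or range.

## Working session

There is one attempt and no reset: what is moved stays moved. The work goes in short steps, each a Python script; the robot and the scene stay as the last script left them, time stands still between calls to the robot, and variables do not carry over. Pictures are saved under pics/ and viewed, and the job is handed in when it is done.

```bash
ls; mkdir -p pics
cat > h.py <<'E'
import numpy as np, cv2
from station import bot, effector, kinematics, sensors, snapshot, camera_params, finder
def save(n,im): cv2.imwrite('pics/'+n+'.png',im[:,:,::-1])
def proj(cam,p):
    c=camera_params(cam);M=np.array(c['camera_from_world']);q=M[:3,:3]@np.array(p)+M[:3,3];u=np.array(c['mtx'])@q
    return u[:2]/u[2]
def ray(cam,px):
    c=camera_params(cam);M=np.array(c['camera_from_world']);d=np.linalg.inv(np.array(c['mtx']))@[px[0],px[1],1.]
    R=M[:3,:3];o=-R.T@M[:3,3];d=R.T@d
    return o,d/np.linalg.norm(d)
def atz(cam,px,z):
    o,d=ray(cam,px);return o+d*(z-o[2])/d[2]
def tri(pa,pb,ca='scene',cb='top'):
    A=[];b=[]
    for c,p in((ca,pa),(cb,pb)):
        o,d=ray(c,p);P=np.eye(3)-np.outer(d,d);A.append(P);b.append(P@o)
    x=np.linalg.lstsq(np.vstack(A),np.hstack(b),rcond=None)[0];return x
E
python3 - <<'E'
from h import *
for c in('scene','top'):
    save(c+'0',snapshot(c))
    p=camera_params(c);print(c,np.round(p['mtx'],1).tolist());o,d=ray(c,(256,192));print(o,d)
    for l in['rusty_mid','chrome_a_mid','tray','target','pointer_tip','loupe_grip','loupe_lens','rest']:
        r=finder.place_of(l,c);print(l,[(np.round(x['location'],1).tolist(),round(x['conf'],2)) for x in r])
print(sensors.read_state()['time_s'])
E
```

```text
pics
scene [[364.4, 0.0, 249.6], [0.0, 364.4, 193.3], [0.0, 0.0, 1.0]]
[0.97153046 0.33806366 0.50308092] [-0.68758368 -0.46110792 -0.56089944]
rusty_mid [([365.1, 246.9], 0.87), ([337.8, 205.3], 0.78), ([407.8, 222.1], 0.74)]
chrome_a_mid [([358.3, 317.8], 0.86)]
tray [([355.5, 287.1], 0.74), ([363.5, 244.1], 0.21)]
target [([202.5, 247.5], 0.64)]
pointer_tip [([168.2, 218.9], 0.44)]
loupe_grip [([156.5, 183.7], 0.63)]
loupe_lens [([117.1, 201.4], 0.74)]
rest [([160.7, 200.7], 0.76)]
top [[412.9, 0.0, 249.4], [0.0, 412.9, 187.2], [0.0, 0.0, 1.0]]
[0.41313048 0.0083542  0.99929154] [ 0.05975497 -0.0224244  -0.99796117]
rusty_mid [([152.3, 209.2], 0.69), ([198.8, 256.4], 0.64)]
chrome_a_mid [([142.7, 137.0], 0.63)]
tray [([152.4, 177.5], 0.7)]
target [([268.4, 146.6], 0.81)]
pointer_tip [([275.0, 102.3], 0.38)]
loupe_grip [([352.5, 168.0], 0.88)]
loupe_lens [([361.5, 132.8], 0.69)]
rest [([347.6, 175.1], 0.88)]
0.9
```

View pics/scene0.png

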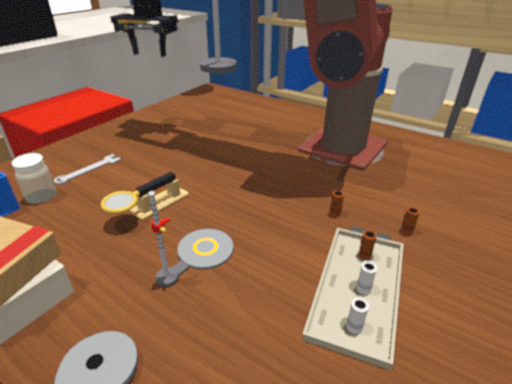

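View pics/top0.png

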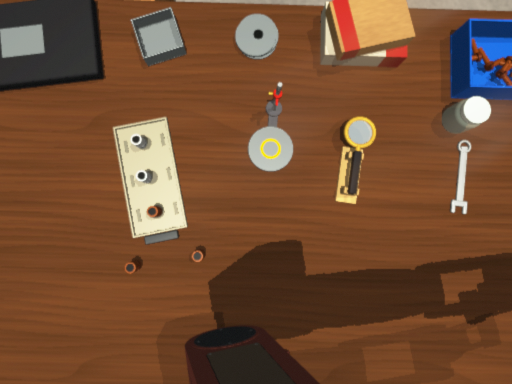

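Candidates for the rusty socket, as scene pixel / top pixel:
- In the tray: (367,245) / (155,211).
- Loose on the table: (337,203) / (198,256) and (410,221) / (130,267).

The one in the tray looks farthest from the base. I'll check that with positions and a close crop.

Run:
```python
from h import *
s=snapshot('scene');t=snapshot('top')
print('rusty tray',tri((365.1,246.9),(152.3,209.2)), tri((337.8,205.3),(198.8,256.4)))
for n,a,b in[('lens',(117.1,201.4),(361.5,132.8)),('grip',(156.5,183.7),(352.5,168)),('target',(202.5,247.5),(268.4,146.6)),('tip',(168.2,218.9),(275,102.3)),('tray',(355.5,287.1),(152.4,177.5)),('rest',(160.7,200.7),(347.6,175.1))]:
    x=tri(a,b);print(n,x.round(4),(proj('scene',x)-a).round(1),(proj('top',x)-b).round(1))
print('loose',atz('top',(130,267),.05),atz('top',(198,256),.05))
a=cv2.resize(s[190:360,290:420],None,fx=3,fy=3,interpolation=2);b=cv2.resize(t[110:280,100:230],None,fx=3,fy=3,interpolation=2)
save('crop1',np.hstack([a,b]))
a=cv2.resize(s[160:300,90:240],None,fx=2.6,fy=2.6,interpolation=2);b=cv2.resize(t[70:210,240:390],None,fx=2.6,fy=2.6,interpolation=2)
save('crop2',np.hstack([a,b]))
```

```text
rusty tray [0.42565084 0.22532006 0.03037655] [0.31594384 0.11870202 0.01729058]
lens [ 0.6153 -0.2562  0.0505] [0.5 0.1] [ 0.3 -0.3]
grip [ 0.5288 -0.2311  0.0596] [-1.  -0.1] [-0.7  0.6]
target [ 0.5854 -0.0436  0.0076] [1.5 0.1] [ 1.  -0.7]
tip [ 0.6594 -0.0471  0.1265] [-0.3 -0. ] [-0.2  0.1]
tray [ 0.5018  0.2384 -0.0015] [-0. -0.] [-0.  0.]
rest [ 0.5195 -0.235   0.0051] [0. 0.] [ 0. -0.]
loose [0.29215619 0.26870251 0.05      ] [0.32068094 0.11545872 0.05      ]
```

View pics/crop1.png

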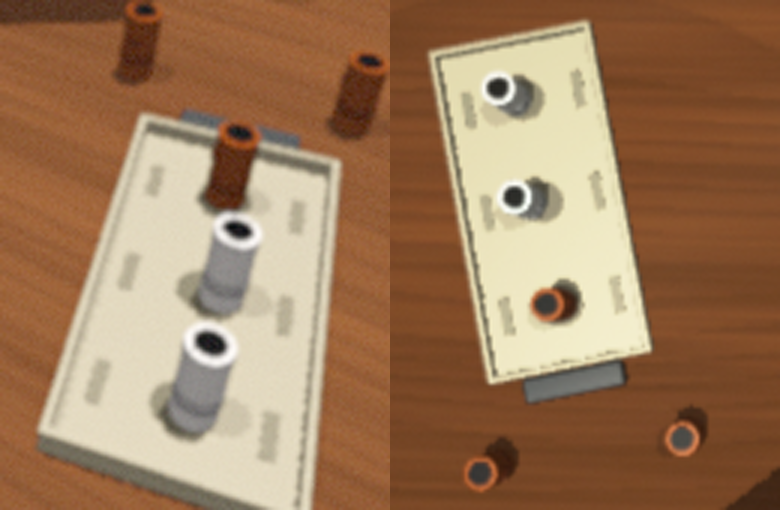

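View pics/crop2.png

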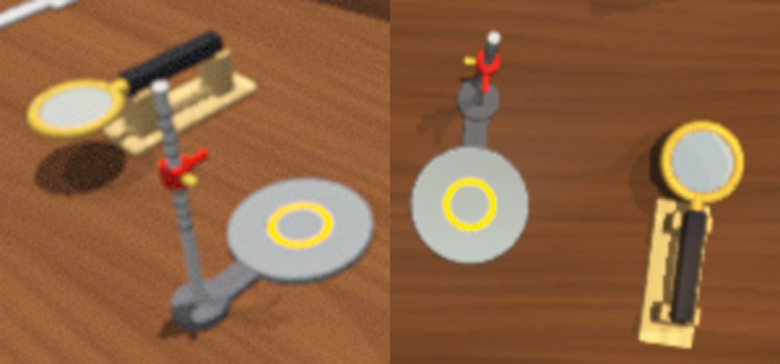

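The close crop confirms the rusty socket in the tray. It's about 0.48 m from the base, against 0.34 m and 0.40 m for the two loose ones. Next I'll refine the positions.

```bash
cat >> h.py <<'E'
def wray(px,st):
    from scipy.spatial.transform import Rotation as Ro
    c=camera_params('wrist');K=np.array(c['mtx']);m=np.array(c['mount'])
    x=(px[0]-K[0,2])/K[0,0];y=(px[1]-K[1,2])/K[1,1];th=np.hypot(x,y)
    d=np.array([np.sin(th)*x/th,np.sin(th)*y/th,np.cos(th)]) if th>0 else np.array([0,0,1.])
    q=st['orientation'];R=Ro.from_quat([q[1],q[2],q[3],q[0]]).as_matrix()
    o=R@m[:3,3]+np.array(st['position']);return o,R@m[:3,:3]@d
def watz(px,st,z):
    o,d=wray(px,st);return o+d*(z-o[2])/d[2]
def trir(rays):
    A=[];b=[]
    for o,d in rays:
        P=np.eye(3)-np.outer(d,d);A.append(P);b.append(P@o)
    return np.linalg.lstsq(np.vstack(A),np.hstack(b),rcond=None)[0]
E
python3 - <<'E'
from h import *
s=snapshot('scene');t=snapshot('top')
hs=cv2.cvtColor(s,cv2.COLOR_RGB2HSV);ht=cv2.cvtColor(t,cv2.COLOR_RGB2HSV)
def mask(h,lo,hi,roi):
    m=np.zeros(h.shape[:2],np.uint8);x0,y0,x1,y1=roi;m[y0:y1,x0:x1]=cv2.inRange(h,np.array(lo),np.array(hi))[y0:y1,x0:x1];return m
def ell(m):
    c,_=cv2.findContours(m,cv2.RETR_EXTERNAL,cv2.CHAIN_APPROX_NONE);c=max(c,key=len);return cv2.fitEllipse(c)
y=((20,110,120),(35,255,255))
es=ell(mask(hs,*y,(190,230,220,262)));et=ell(mask(ht,*y,(255,132,288,166)))
print('ring',es,et,tri(es[0],et[0]),atz('scene',es[0],.008),atz('top',et[0],.008))
es=ell(mask(hs,*y,(95,185,143,218)));et=ell(mask(ht,*y,(338,112,380,150)))
print('lens',es,et,tri(es[0],et[0]),atz('scene',es[0],.055),atz('top',et[0],.055))
# handle dark
ms=mask(hs,(0,0,0),(180,255,60),(135,168,182,200));mt=mask(ht,(0,0,0),(180,255,50),(340,145,366,200))
for m,c in((ms,'scene'),(mt,'top')):
    k=cv2.minAreaRect(max(cv2.findContours(m,0,1)[0],key=len));print('handle',c,k,atz(c,k[0],.06))
# red
mr=mask(hs,(0,180,120),(8,255,255),(145,205,185,240))|mask(hs,(172,180,120),(180,255,255),(145,205,185,240))
ys,xs=np.nonzero(mr);i=xs.argmax();print('red scene',xs.min(),xs.max(),ys.min(),ys.max(),'tip',xs[i],ys[xs==xs.max()])
mr=mask(ht,(0,150,100),(8,255,255),(262,85,290,115))|mask(ht,(172,150,100),(180,255,255),(262,85,290,115))
ys,xs=np.nonzero(mr);print('red top',xs.min(),xs.max(),ys.min(),ys.max(),'tip',xs[ys>=ys.max()-1],ys.max())
a=cv2.resize(s[195:240,140:200],None,fx=6,fy=6,interpolation=2);b=cv2.resize(t[75:120,250:310],None,fx=6,fy=6,interpolation=2)
save('crop3',np.hstack([a,b]))
st=sensors.read_state();print(st['position'],st['orientation'],st['time_s'])
print({k:np.round(v,3).tolist() for k,v in camera_params('wrist').items() if k in('mtx','mount')})
save('w0',snapshot('wrist'))
E
```

```text
ring ((204.98193359375, 246.180908203125), (16.103662490844727, 24.22220230102539), 83.23467254638672) ((270.2164306640625, 148.20863342285156), (19.69414520263672, 19.973621368408203), 53.643516540527344) [ 0.57998013 -0.04586383  0.00614625] [ 0.58142278 -0.04439797  0.008     ] [ 0.57969183 -0.04579253  0.008     ]
lens ((119.52599334716797, 201.0582733154297), (20.372093200683594, 39.40042495727539), 75.88470458984375) ((359.4228820800781, 132.2179718017578), (31.117324829101562, 31.414669036865234), 171.15249633789062) [ 0.61487714 -0.24951904  0.05416313] [ 0.61550342 -0.24832394  0.055     ] [ 0.61476726 -0.24935957  0.055     ]
handle scene ((156.3560791015625, 183.6048583984375), (7.822419166564941, 39.25178527832031), 65.224853515625) [ 0.52831625 -0.22877759  0.06      ]
handle top ((352.6153869628906, 158.92308044433594), (1.5689290761947632, 14.120361328125), 11.309932708740234) [ 0.55119432 -0.23274132  0.06      ]
red scene 151 169 217 232 tip 169 [217 218 219 220]
red top 273 282 89 105 tip [275 276 277 276] 105
[ 0.18277847 -0.59765965  0.40474876] [ 4.01235890e-06  8.03883089e-01 -5.94787340e-01 -1.75760541e-05] 1.1
{'mtx': [[297.319, 0.0, 250.506], [0.0, 297.319, 190.065], [0.0, 0.0, 1.0]], 'mount': [[1.0, -0.0, 0.001, -0.0], [0.0, 0.964, 0.264, -0.072], [-0.001, -0.264, 0.964, 0.02], [0.0, 0.0, 0.0, 1.0]]}
```

View pics/crop3.png

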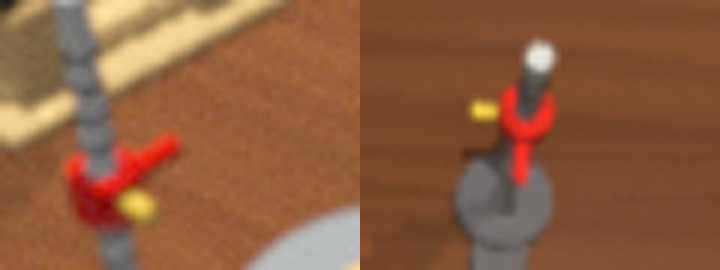

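View pics/w0.png

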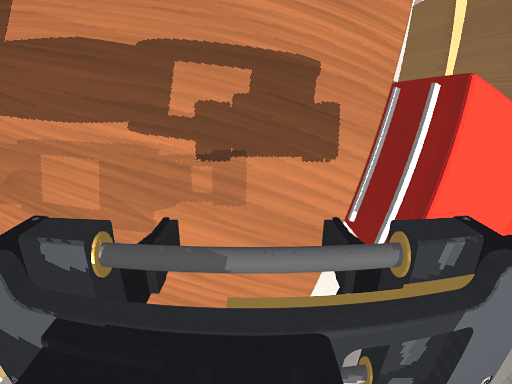

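```bash
cat >> h.py <<'E'
def quat(ax):  # tool down, tool x at world angle ax
    from scipy.spatial.transform import Rotation as Ro
    x=np.array([np.cos(ax),np.sin(ax),0]);z=np.array([0,0,-1.]);R=np.column_stack([x,np.cross(z,x),z])
    q=Ro.from_matrix(R).as_quat();return [q[3],q[0],q[1],q[2]]
E
python3 - <<'E'
from h import *
tip=tri((169.7,219.3),(276.8,105.5));print('tip',tip,proj('scene',tip),proj('top',tip))
print('tip top only',atz('top',(276.8,105.5),tip[2]))
print('postbase',atz('top',(274,108.3),.004), 'posttop',atz('top',((540-360)/6+250,57/6+75),.19))
T=np.array([.580,-.0455]);
rim=[(100+158/3,110+305/3)];print('rusty', [atz('top',p,.06) for p in rim], tri((290+238/3,190+132/3),rim[0]))
for n,u,v in(('c1',498,88),('c2',515,198)):print(n,atz('top',(100+(u-390)/3,110+v/3),.06))
e=[atz('top',(100+(u-390)/3,110+v/3),.016) for u,v in((588,22),(651,350),(491,383),(430,50))]
print('tray',np.round(e,4),np.mean(e,0));d=e[0]-e[1]+e[3]-e[2];a=np.arctan2(d[1],d[0]);print('ang',a)
for n,p in(('soc',(.42,.222,.21)),('pl',(.58,-.0455,.22)),('lo',(.53,-.23,.22)),('fin',(.49,-.02,.29))):
    for ax in(a+np.pi/2,a-np.pi/2): print(n,ax,kinematics.inverse_kinematics(p,quat(ax)))
E
```

```text
tip [ 0.653849   -0.05110799  0.12025778] [169.08735179 219.22981441] [276.43774989 105.81185852]
tip top only [ 0.65455733 -0.05187848  0.12025778]
postbase [ 0.67932081 -0.05312489  0.004     ] posttop [ 0.67831126 -0.0526188   0.19      ]
rusty [array([0.41864816, 0.22039019, 0.06      ])] [0.41839993 0.22211353 0.05565309]
c1 [0.58325613 0.2655128  0.06      ]
c2 [0.49915018 0.24883255 0.06      ]
tray [[0.6468 0.2078 0.016 ]
 [0.3855 0.1477 0.016 ]
 [0.3565 0.2725 0.016 ]
 [0.6205 0.3333 0.016 ]] [0.50234028 0.24033005 0.016     ]
ang 0.226225802967151
soc 1.7970221297620474 [ 3.20026269e-01  1.06859542e-01  2.05776949e+00 -4.44089210e-16
  9.76963623e-01 -1.47699586e+00]
soc -1.3445705238277457 [ 3.20026269e-01  1.06859542e-01  2.05776949e+00 -4.44089210e-16
  9.76963623e-01  1.66459679e+00]
pl 1.7970221297620474 [-2.13804508e-01  3.20751124e-01  1.77815046e+00 -4.44089210e-16
  1.04269107e+00 -2.01082664e+00]
pl -1.3445705238277457 [-2.13804508e-01  3.20751124e-01  1.77815046e+00 -4.44089210e-16
  1.04269107e+00  1.13076602e+00]
lo 1.7970221297620474 [-5.45904389e-01  3.12343743e-01  1.78897151e+00 -4.44089210e-16
  1.04027740e+00 -2.34292652e+00]
lo -1.3445705238277457 [-5.45904389e-01  3.12343743e-01  1.78897151e+00 -4.44089210e-16
  1.04027740e+00  7.98666135e-01]
fin 1.7970221297620474 [-2.01762640e-01  1.43708358e-02  1.97855581e+00 -4.44089210e-16
  1.14866600e+00 -1.99878477e+00]
fin -1.3445705238277457 [-2.01762640e-01  1.43708358e-02  1.97855581e+00 -4.44089210e-16
  1.14866600e+00  1.14280788e+00]
```

Run:
```python
from h import *
bot.move_ptp([.4185,.221,.33],quat(1.797))
st=sensors.read_state();im=snapshot('wrist');save('w1',im)
print(st['position'],st['time_s'],st['wrist_force'])
for l in('rusty_mid','chrome_a_mid'):
    for x in finder.place_of(l,'wrist'): print(l,x['location'],x['conf'],watz(x['location'],st,.032))
```

```text
[0.41891049 0.22054461 0.33010839] 4.15 [-0.48808655  0.76959606  0.69068945]
rusty_mid [326.2, 72.7] 0.89 [0.29537661 0.2648434  0.032     ]
rusty_mid [167.7, 67.1] 0.62 [0.32274878 0.11823647 0.032     ]
rusty_mid [252.4, 187.3] 0.57 [0.4193221  0.22224625 0.032     ]
```

View pics/w1.png

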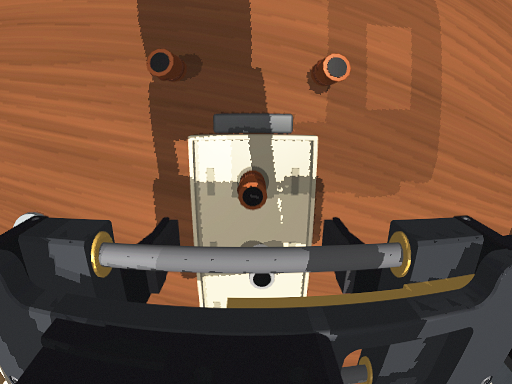

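The wrist view shows the rusty socket in the tray at (252,188). That gives (0.419, 0.222), which agrees with the fixed cameras. Now the grasp.

Run:
```python
from h import *
effector.move_gripper(.065,25)
r=bot.move_l([.419,.2215,.206],max_speed=.12,stop_force=12);print(r)
st=sensors.read_state();print(st['position'],st['wrist_force'])
effector.move_gripper(.0,25);st=sensors.read_state();print('w',st['grip_width'],st['time_s'],st['wrist_force'])
p=st['position'];bot.move_l([p[0],p[1],p[2]+.1],max_speed=.12)
st=sensors.read_state();print(st['position'],st['grip_width'],st['wrist_force'],st['time_s'])
save('s2',cv2.resize(snapshot('scene')[150:370,250:450],None,fx=2.5,fy=2.5))
save('w2',snapshot('wrist'))
```

```text
False
[0.41945439 0.2216689  0.20674198] [-0.21468287  0.59958292  1.06232766]
w 0.02531822026141225 6.9417 [-1.01046156 -0.76368625  0.50667898]
[0.41858775 0.22139134 0.30513633] 0.02543629184913893 [-0.2691483  -0.36998591 -2.43504807] 7.925
```

View pics/s2.png

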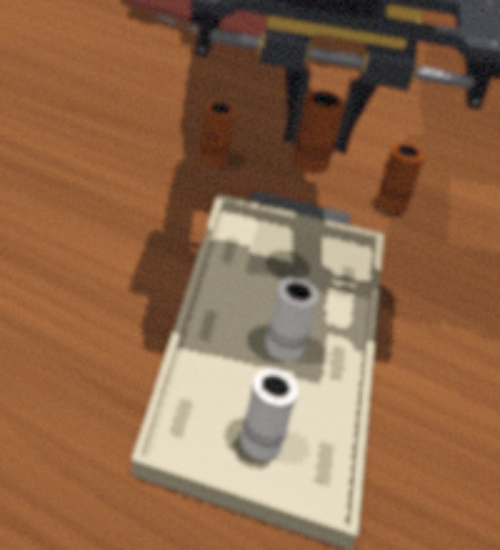

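View pics/w2.png

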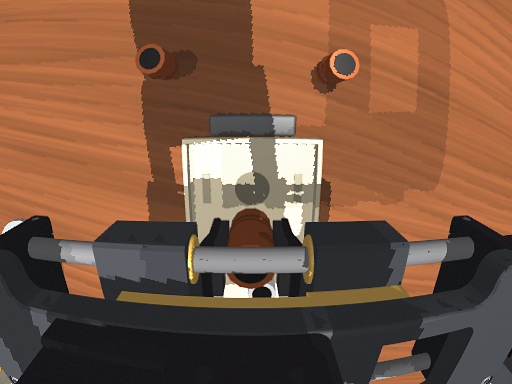

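Run:
```python
from h import *
q=quat(1.497)
bot.move_l([.580,-.0455,.305],q,max_speed=.17)
bot.move_l([.580,-.0455,.230],max_speed=.12)
print(sensors.read_state()['wrist_force'],sensors.read_state()['time_s'])
r=bot.move_l([.580,-.0455,.206],max_speed=.02,stop_force=4)
st=sensors.read_state();print(r,st['position'],st['wrist_force'],st['grip_width'],st['time_s'])
save('s3',cv2.resize(snapshot('scene')[170:300,130:270],None,fx=5,fy=5))
```

```text
[ 0.8303473  -1.04253955 -0.66333766] 10.7833
True [ 0.57990254 -0.04547883  0.21000186] [0.02769437 0.23068693 3.7898787 ] 0.02546979345980957 11.7
```

View pics/s3.png

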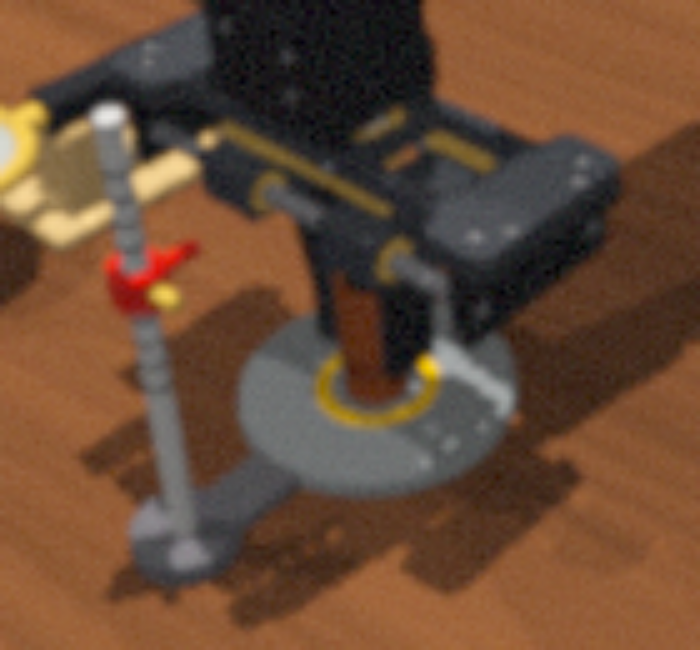

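The socket stands inside the ring and contact has been felt. Releasing now, then viewing the loupe.

Run:
```python
from h import *
effector.move_gripper(.06)
bot.sleep(.3)
bot.move_l([.578,-.0455,.33],max_speed=.15)
print(sensors.read_state()['time_s'])
# above loupe, off to robot side so camera sees handle
L=np.array([.615,-.2492]);
bot.move_ptp([.53,-.23,.33],quat(np.pi/2-.2))
st=sensors.read_state();im=snapshot('wrist');save('w4',im)
print(st['position'],st['time_s'],st['wrist_force'])
for l in('loupe_grip','loupe_lens','rest'):
    for x in finder.place_of(l,'wrist'): print(l,x['location'],x['conf'],watz(x['location'],st,.055 if l!='rest' else 0))
s=snapshot('scene');t=snapshot('top')
a=cv2.resize(s[180:280,90:240],None,fx=2.6,fy=2.6,interpolation=2);b=cv2.resize(t[70:210,240:390],None,fx=2.6,fy=2.6,interpolation=2)
save('s4',a);save('t4',b)
```

```text
13.875
[ 0.53003345 -0.22934239  0.32928476] 14.6583 [ 0.44422863 -0.23919051  0.82356595]
loupe_grip [237.0, 187.7] 0.91 [ 0.52240501 -0.24000634  0.055     ]
loupe_grip [426.4, 197.9] 0.23 [ 0.57051191 -0.05541558  0.055     ]
loupe_lens [247.9, 279.4] 0.84 [ 0.61692745 -0.24965817  0.055     ]
rest [238.5, 174.0] 0.57 [ 0.52167001 -0.2406907   0.        ]
```

View pics/w4.png

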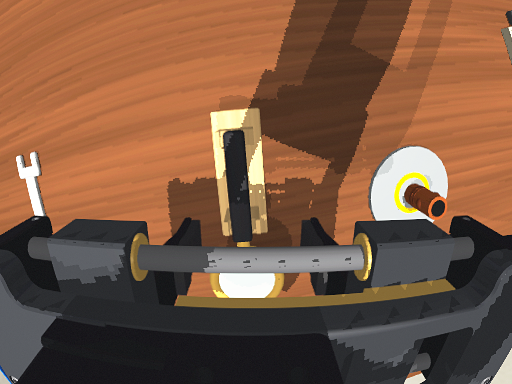

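View pics/s4.png

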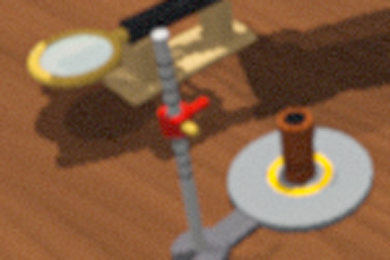

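View pics/t4.png

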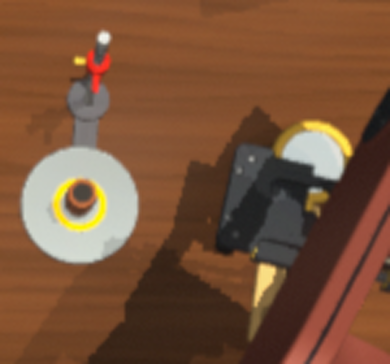

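Run:
```python
from h import *
a=atz('top',((684-390)/2.6+240,322/2.6+70),.065);b=atz('top',((696-390)/2.6+240,212/2.6+70),.065);print('top handle ends',a,b,np.arctan2(*(b-a)[1::-1]))
st=sensors.read_state()
im=snapshot('wrist')
a=watz((234.5,132),st,.065);b=watz((244,240),st,.065);print('wrist',a,b,np.arctan2(*(b-a)[1::-1]),(a+b)/2)
m=np.zeros(im.shape[:2],np.uint8);m[125:242,218:258]=(im[125:242,218:258].max(2)<70)
n,lab,sts,ce=cv2.connectedComponentsWithStats(m);i=1+sts[1:,4].argmax();print(sts[i],ce[i])
ys,xs=np.nonzero(lab==i)
P=[]
for y in range(145,232,10):
    r=xs[ys==y]
    if len(r):P.append(watz(((r.min()+r.max())/2,y),st,.062));print(y,r.min(),r.max(),P[-1].round(4))
P=np.array(P);k=np.polyfit(P[:,0],P[:,1],1);print('ang',np.arctan(k[0]),'y at lens x .6155',np.polyval(k,.6155),np.polyval(k,.5215))
lens=atz('top',(359.42,132.2),.055);print(lens)
print('rusty top',atz('top',(81/2.6+240,189/2.6+70),.063), tri((90+294/2.6,180+119/2.6),(81/2.6+240,189/2.6+70)))
```

```text
top handle ends [ 0.47059158 -0.23312619  0.065     ] [ 0.56778803 -0.24295868  0.065     ] -0.10081802176401196
wrist [ 0.47408656 -0.23116269  0.065     ] [ 0.56986226 -0.24298352  0.065     ] -0.12280100819750976 [ 0.52197441 -0.23707311  0.065     ]
[ 223  129   29  113 2195] [237.43917995 185.80774487]
145 224 244 [ 0.4849 -0.234   0.062 ]
155 225 245 [ 0.4934 -0.2349  0.062 ]
165 226 245 [ 0.5019 -0.2363  0.062 ]
175 226 246 [ 0.5104 -0.2377  0.062 ]
185 227 247 [ 0.5192 -0.2387  0.062 ]
195 228 248 [ 0.5282 -0.2397  0.062 ]
205 229 249 [ 0.5373 -0.2407  0.062 ]
215 230 250 [ 0.5466 -0.2418  0.062 ]
225 231 250 [ 0.556  -0.2434  0.062 ]
ang -0.12861510756230773 y at lens x .6155 -0.2509680449146764 -0.23881111809422761
[ 0.61480928 -0.2493526   0.055     ]
rusty top [ 0.58326596 -0.04465773  0.063     ] [ 0.58295121 -0.04401847  0.06163213]
```

Run:
```python
from h import *
q=quat(np.pi/2-.12)
bot.move_l([.531,-.2397,.29],q,max_speed=.15)
r=bot.move_l([.531,-.2397,.219],max_speed=.1,stop_force=10);print(r,sensors.read_state()['position'])
effector.move_gripper(.0,40);st=sensors.read_state();print('w',st['grip_width'],st['time_s'],st['position'],st['wrist_force'])
bot.move_l([.531,-.2397,.219+.12],max_speed=.12)
st=sensors.read_state();print(st['position'],st['grip_width'],st['wrist_force'],st['torque'],st['time_s'])
s=snapshot('scene');t=snapshot('top')
save('s5',cv2.resize(s[100:280,60:260],None,fx=3.5,fy=3.2,interpolation=2));save('t5',cv2.resize(t[60:220,240:400],None,fx=3.5,fy=3.5))
for c in('scene','top'):
    for l in('loupe_lens',):print(c,finder.place_of(l,c))
```

```text
False [ 0.53136093 -0.23992687  0.21963084]
w 0.0176572435879277 17.075 [ 0.53100744 -0.23970857  0.21903063] [-0.74210317 -0.89379971 -0.37247263]
[ 0.53064913 -0.23948728  0.33785606] 0.017811397820389065 [ 0.14912122  0.78813567 -1.48463897] [ 0.10414439 -0.11111919 -0.01486911] 18.225
scene [{'location': [363.1, 275.6], 'conf': 0.73}, {'location': [106.3, 151.7], 'conf': 0.63}]
top [{'location': [375.5, 118.3], 'conf': 0.86}]
```

View pics/s5.png

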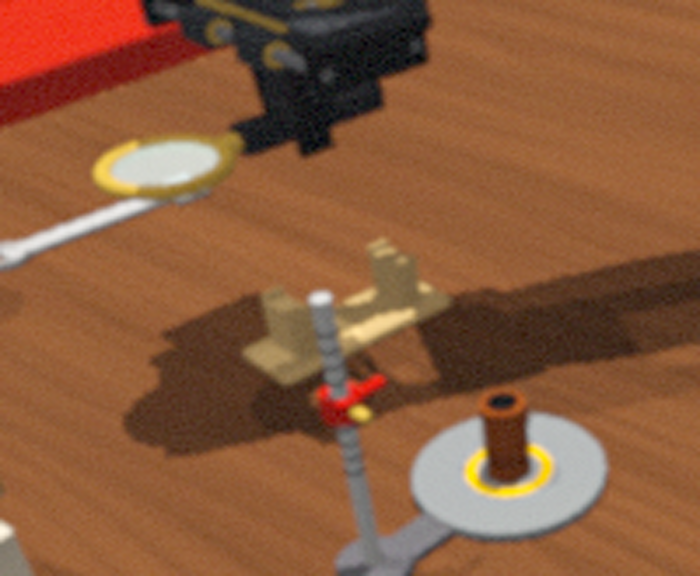

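View pics/t5.png

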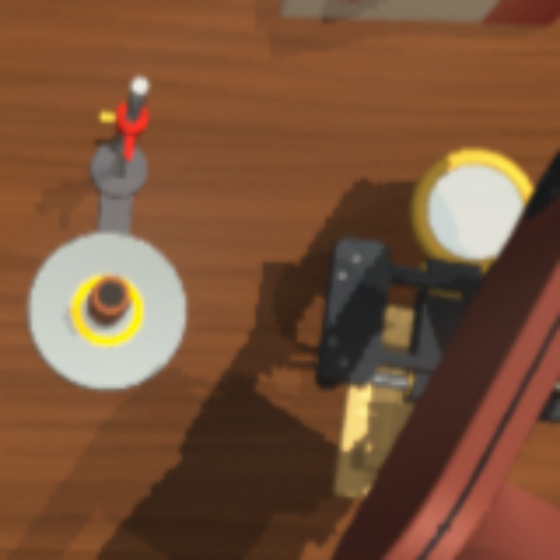

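```bash
cat >> h.py <<'E'
def lensfit(c,roi,name=None):
    im=snapshot(c);h=cv2.cvtColor(im,cv2.COLOR_RGB2HSV);x0,y0,x1,y1=roi
    m=np.zeros(h.shape[:2],np.uint8);m[y0:y1,x0:x1]=cv2.inRange(h,np.array((18,100,90)),np.array((36,255,255)))[y0:y1,x0:x1]
    k=max(cv2.findContours(m,0,1)[0],key=len);e=cv2.fitEllipse(k)
    if name:
        o=im.copy();cv2.ellipse(o,e,(255,0,255),1);save(name,cv2.resize(o[y0-20:y1+20,x0-20:x1+20],None,fx=4,fy=4))
    return e
E
python3 - <<'E'
from h import *
e=lensfit('scene',(80,135,127,162),'e1');g=lensfit('top',(350,98,394,138),'e2')
x=tri(e[0],g[0]);print(e,g,x)
bot.move_l([.498,-.0347,.338],max_speed=.13)
st=sensors.read_state();print(st['position'],st['time_s'],st['grip_width'])
bot.move_l([.498,-.0347,.284],max_speed=.07)
st=sensors.read_state();print(st['position'],st['time_s'],st['wrist_force'],st['torque'])
save('s6',cv2.resize(snapshot('scene')[120:290,110:290],None,fx=3.5,fy=3.5,interpolation=2));save('t6',cv2.resize(snapshot('top')[70:200,220:350],None,fx=4,fy=4))
E
```

```text
((106.61512756347656, 151.31539916992188), (18.570913314819336, 43.06049728393555), 80.3635025024414) ((374.7853698730469, 118.97211456298828), (31.42987060546875, 33.21687316894531), 66.17877960205078) [ 0.61718201 -0.24770874  0.17421137]
[ 0.49811869 -0.03521438  0.3379832 ] 20.275 0.01767141589983966
[ 0.49827006 -0.03475628  0.28438416] 21.2 [-0.31169982 -0.36373806 -0.19805868] [ 0.14800885 -0.15788475 -0.00851763]
```

View pics/s6.png

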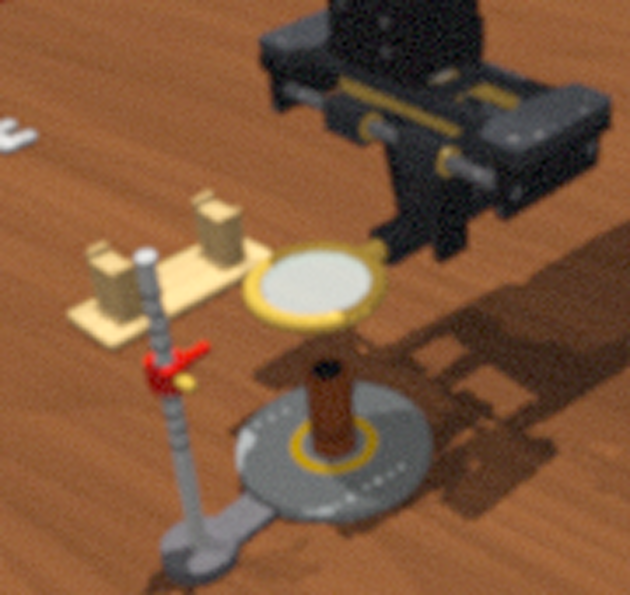

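View pics/t6.png

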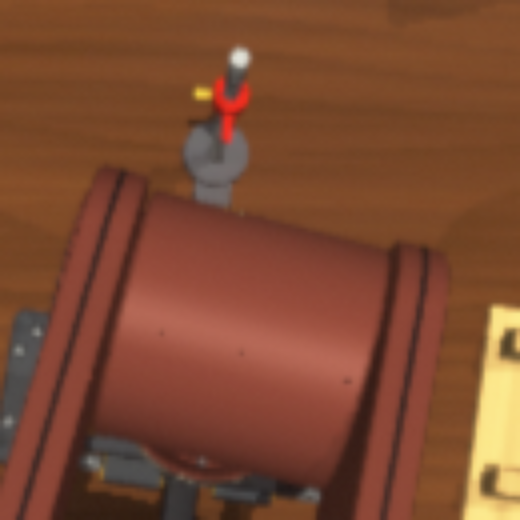

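Run:
```python
from h import *
e=lensfit('scene',(175,186,224,218),'e3');print(e)
def pred(c,R=.0375,tilt=(0,0)):
    a=np.linspace(0,2*np.pi,200);P=[proj('scene',[c[0]+R*np.cos(t),c[1]+R*np.sin(t),c[2]+R*(tilt[0]*np.cos(t)+tilt[1]*np.sin(t))]) for t in a]
    return cv2.fitEllipse(np.array(P,np.float32))
c=[.5825,-.0447,.1204];print('pred',pred(c));
for tl in((.06,0),(-.06,0),(0,.06),(0,-.06)):print(tl,pred(c,tilt=tl))
print('at .1204:',atz('scene',e[0],.1204))
st=sensors.read_state();im=snapshot('wrist');save('w6',im)
for l in('loupe_lens','rusty_mid','pointer_tip','target'):
    for x in finder.place_of(l,'wrist'):print(l,x['location'],x['conf'])
print(st['time_s'])
```

```text
((197.71556091308594, 199.8541259765625), (27.8007869720459, 48.801170349121094), 94.94062042236328)
pred ((199.9492645263672, 200.86886596679688), (23.81195640563965, 41.82048034667969), 84.39984893798828)
(0.06, 0) ((199.91879272460938, 200.8470458984375), (22.345556259155273, 41.85615158081055), 87.13744354248047)
(-0.06, 0) ((199.9793701171875, 200.8867950439453), (25.236543655395508, 41.85755157470703), 81.32428741455078)
(0, 0.06) ((199.9765167236328, 200.8528594970703), (22.36566162109375, 41.8595085144043), 81.62611389160156)
(0, -0.06) ((199.92166137695312, 200.8809814453125), (25.21576499938965, 41.85601806640625), 87.51131439208984)
at .1204: [ 0.58386245 -0.04913136  0.1204    ]
21.35
```

View pics/w6.png

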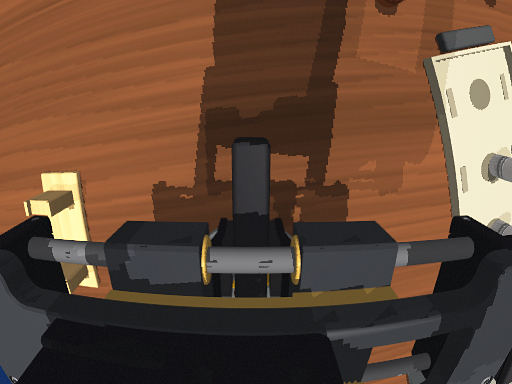

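View pics/e3.png

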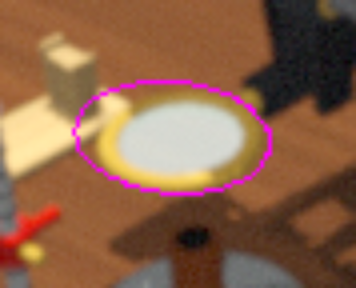

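Run:
```python
from h import *
im=snapshot('scene');h=cv2.cvtColor(im,cv2.COLOR_RGB2HSV)
x0,y0,x1,y1=170,180,226,220
m=np.zeros(h.shape[:2],np.uint8)
m[y0:y1,x0:x1]=cv2.inRange(h,np.array((0,0,140)),np.array((180,50,255)))[y0:y1,x0:x1]
k=max(cv2.findContours(m,0,1)[0],key=len);e=cv2.fitEllipse(k);print('glass',e)
m2=np.zeros(h.shape[:2],np.uint8)
m2[y0:y1,x0:x1]=cv2.inRange(h,np.array((20,170,70)),np.array((34,255,255)))[y0:y1,x0:x1]
m2=m2|m;m2=cv2.morphologyEx(m2,cv2.MORPH_OPEN,np.ones((7,7),np.uint8))
k=max(cv2.findContours(m2,0,1)[0],key=len);e2=cv2.fitEllipse(k);print('rim',e2)
o=cv2.resize(im[170:230,160:240],None,fx=8,fy=8,interpolation=2)
for q,col in((e,(255,0,255)),(e2,(0,255,255))):
    cv2.ellipse(o,(((q[0][0]-160+.5)*8,(q[0][1]-170+.5)*8),(q[1][0]*8,q[1][1]*8),q[2]),col,1)
p=proj('scene',[.5825,-.0447,.1204])
P=np.array([proj('scene',[.5825+.0375*np.cos(t),-.0447+.0375*np.sin(t),.1204]) for t in np.linspace(0,6.283,100)])
cv2.polylines(o,[((P-[160,170]+.5)*8).astype(np.int32)],True,(0,0,255),1)
save('e4',o)
for q in(e,e2):print(atz('scene',q[0],.1204))
```

```text
glass ((200.00982666015625, 200.18206787109375), (16.46114730834961, 30.69487953186035), 85.79533386230469)
rim ((199.97811889648438, 200.18113708496094), (16.583818435668945, 29.825485229492188), 85.58689880371094)
[ 0.58225868 -0.04502655  0.1204    ]
[ 0.58228933 -0.0450757   0.1204    ]
```

View pics/e4.png

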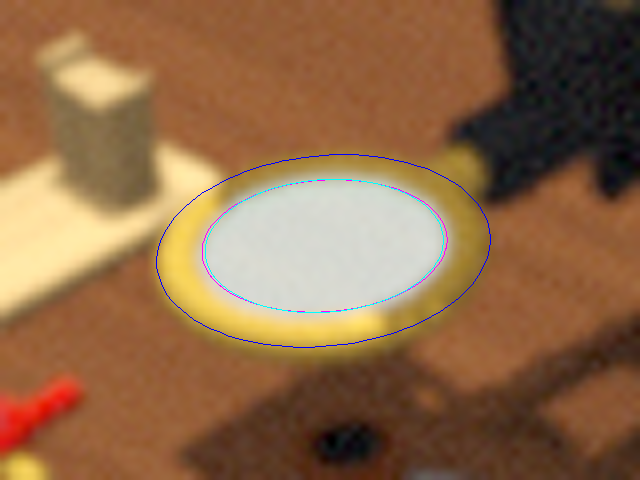

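Run:
```python
from h import *
for px in((169.1,219.6),(170,219)):
    for z in(.117,.120,.123):print(px,z,atz('scene',px,z),np.hypot(*(atz('scene',px,z)[:2]-[.5805,-.0453])))
bot.move_l([.498,-.0347,.285],max_speed=.03);bot.sleep(.5)
st=sensors.read_state();print(st['position'],st['grip_width'],st['time_s'],np.abs(st['joint_velocities']).max())
s=snapshot('scene');save('s7',cv2.resize(s[180:360,140:420],None,fx=2.5,fy=2.5,interpolation=2))
```

```text
(169.1, 219.6) 0.117 [ 0.65185614 -0.05367097  0.117     ] 0.07184546842471788
(169.1, 219.6) 0.12 [ 0.65434013 -0.05062703  0.12      ] 0.07403203582753551
(169.1, 219.6) 0.123 [ 0.65682413 -0.0475831   0.123     ] 0.07635826622964366
(170, 219) 0.117 [ 0.64980669 -0.05359721  0.117     ] 0.06980157992321018
(170, 219) 0.12 [ 0.65230661 -0.05055385  0.12      ] 0.07199855377408287
(170, 219) 0.123 [ 0.65480653 -0.04751049  0.123     ] 0.07433939863231562
[ 0.49799136 -0.03469831  0.28496832] 0.01753130510324531 22.4 0.001632394115748604
```

View pics/s7.png

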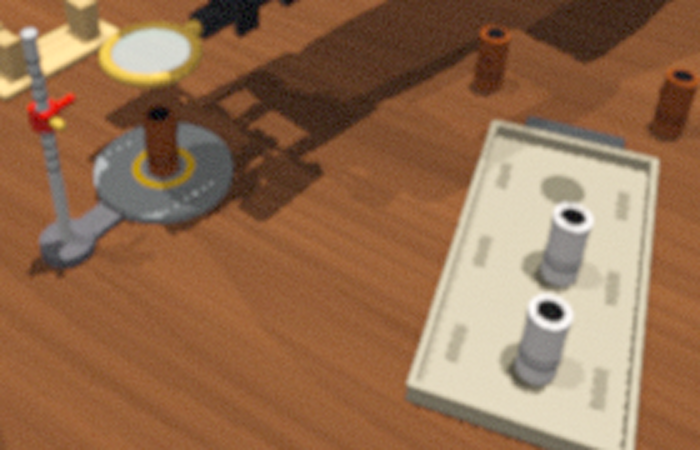

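The picture shows the socket standing in the ring, the loupe clear above it, and both chrome sockets and the pointer where they were. Handing in.

```bash
python3 -c "
from h import *
bot.job_done();print(sensors.read_state()['time_s'])"
```

```text
the job is handed in; nothing more can be done
the job is handed in; nothing more can be done
```

I moved the rusty socket from the tray to the yellow ring, and the loupe is now held level above it at pointer height. I handed the job in at about 22.4 s of the 48 s allowed; no verdict is reported.

- **Choice of socket:** I took the rusty one in the tray, about 0.48 m from the base. The two loose look-alikes are about 0.34 m and 0.40 m away.
- **Socket:** it stands upright and released, measured at (0.583, -0.044). That is about 3 mm from the ring centre at (0.580, -0.0455).
- **Loupe position:** the lens is about 1 mm from the socket axis in the scene picture. By the arm's pose it is at 0.121 m, and I measured the pointer tip at 0.120 to 0.122 m.
- **Loupe level and steady:** the lens outline in the scene picture matched the projection of a level lens. The arm was still and the grip closed on the handle at 17.5 mm.
- **Left alone:** both chrome sockets and the pointer looked unmoved in the last picture; I did not measure them again.

**Checks that failed or were not possible:**
- The top camera was blocked by the arm and the wrist camera by the gripper, so the final lens check rests on the scene camera and the arm's pose.
- The first lens outline fit caught the wooden rest behind it, so I discarded it and refitted.
- Heights measured from the two fixed cameras read 1 to 2 mm low on known surfaces, so I raised the loupe by about 1 mm.

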